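# Count along the rack and push the little pot into the third gap

## Task

With the gripper shut, run a fingertip along the top rail of the wooden divider rack, starting at the end that carries the ball knob and touching the rail over the first, second and third gap in turn as you count. Then push the little white lidded pot that stands in front of the rack along the worktop into that third gap, all the way in to the back board, and take the fingers away. Only push the pot: do not lift, carry or tip it, and leave the other pot and everything else where it stands.

Things in the scene. Friction and masses are not known exactly. Their poses are not given: they have to be found in the camera images.
- rack: fixed pale wood divider rack, 264 long; origin under its middle, x from open front to back, y along it, z up. 3 dividers 5 thick, 42 high at y +62, 0, -62 and end walls 10 thick, 58 high at y +-127 leave 4 gaps 57 wide at y +93, +31, -31, -93; no floor, open top and front. Wall fronts x -42. Back board face x +40; on it lies the top rail, x +39 to +61, flat top at z 56
- rail_a: fixed piece of the top rail over the gap at rack y = +93: 22 wide (rack x), 60 long (rack y), 8 thick; origin at the middle of its underside (rack x +50, z 48), its flat top 8 mm above the origin. A 2 mm groove parts it from the next piece. Axes as the rack's
- rail_b: the same, over the gap at rack y = +31
- rail_c: the same, over the gap at rack y = -31
- rail_d: the same, over the gap at rack y = -93
- finial_ball: wooden ball knob, ball 24 across on a short stem, 31 high in all, fixed on top of one of the two end walls (rack y +127 or -127; it differs from run to run). Origin at its foot, 58 above the worktop. Gaps are counted from this end
- finial_cap: flat wooden button 10 across, 4 high, fixed on top of the other end wall; origin at its foot
- pot: the little white lidded pot to push, loose, about 60 g: round, 50 across and 26 high, with a round dark red knob on the lid to 35 high; origin at the centre of its underside, z up. It stands on the worktop in front of the rack (rack x about -100), anywhere along the middle 120 mm of its length. Home against the back board its origin is at rack x = +15
- pot_b: an identical pot that already stands in the gap at rack y = +93; stays where it is
- timer: black egg-shaped kitchen timer, 49 across, 60 high, loose, left of the rack; origin under its centre
- glass: water glass, 75 across, 98 high, loose, further left; origin under its centre
- shaker: salt shaker, 47 across, 112 high, loose, to the right of the rack by the stove; origin under its centre
- onion: onion, 75 across, 77 high, loose, far left; origin under its centre
There are look-alikes about, which are no part of the job. Leave any blue look-alike of the pot alone.

How it is judged:
By the outcome, as a careful person would: the job done as asked, in the order asked, and still so for the second after the job is handed in, with the robot touching nothing.
It also fails if it takes over 64 s, if anything falls off the work surface, if the arm or the gripper's body presses on something with over 40 N, if the wrist force passes 120 N, or if a joint passes its speed limit or range.

## Robot

A 6-joint arm with a two-finger parallel gripper is mounted at the origin on a cart in front of the work surface, level with it; the furniture and walls round the work are solid. World frame = base frame: x ahead of the robot, y to its left, z up, the work surface at z = 0. Lengths are in m, angles in degrees, forces in N, time in s.
With the tool pointing down it reaches from about 0.3 to 0.75 m from the base axis. Payload 8.5 kg.
Tool frame: the origin (TCP) lies midway between the tips of the shut fingers; the grasp point (between the pads) lies 19 mm behind it (env.hold_point_z is the distance from the TCP to the grasp point, in m); z points along the fingers, y is the line along which they close (so a half turn about z gives the same grasp; the last joint's range is limited). The gripper opens to 85 mm and grips with 20 to 120 N. Pads are 22 mm wide; open, the fingers measure 114 mm over their backs; the gripper's body (76 mm by 85 mm) begins 54 mm behind the grasp point. The pads swing forward as they close: fully open they stand 13 mm farther back than shut.
Start: joints at [-81.664, 21.807, 74.336, -0, 83.858, -12.336], TCP at [0.194, -0.515, 0.195] pointing down, gripper open.
Joint ranges: [-178.18, 178.18], [-50.72, 133.34], [12.68, 142.11], [-81.47, 261.47], [9.98, 163.14], [-165.26, 165.26]. Speed limits (degrees/s): [136.94, 136.94, 180, 180, 180, 180].

## Interface

Orientations are given as a 3x3 rotation matrix whose columns are the frame's x, y, z axes.
In Python, from rig import observe, get_image, camera_info, env gives the robot as it stands.
- The arm moves only by the tool drive_tool, never from a script. Its arguments are lists of equal length, an entry for each row: "offset": the shift along the tool's x, y, z in units of 40 mm (1.0 is 40 mm), a list of three; "turn": the turn, a rotation vector about the tool's x, y, z in units of 6 degrees (1.0 is 6 degrees), a list of three; "hand": the opening, from 0 (shut) to 1 (fully open). A call has exactly 10 rows; each row shifts and turns the commanded pose from where the row before left it, along the tool's axes as they then stand; what a row does not reach is not made up. A row lasts 1/8 s, in which the tool goes at most 62.5 mm and 10.7 degrees, less where a joint would pass 70% of its speed; a pose out of reach is approached as far as the arm can. A call is refused whole if a number of a shift passes 1 or a number of a turn 1, either way. A call with a gripper value outside its range is refused whole. The fingers move at their own pace and stop on an object; "newtons" is the grip in N (left out, the last holds). Time passes only in rows, so rows that do not move let the fingers close, or fill a call up. It gives the time, the measured TCP pose, the force, the opening and the grip force at its end, in the units of the state.
- observe(): the state, without advancing time (a new reading comes with each control period).
- get_image(name): name is "scene" or "top" or "wrist"; returns the picture (400x640x3 uint8, blue, green, red); there is no depth.
- camera_info(name): a dict with "fx", "fy", "cx", "cy" (pixels), "world_to_cam" (4x4, takes a point from world to camera coordinates). Camera axes: x right, y down, z forward; pixel columns grow to the right and rows downward; lengths in m; the calibration is good to about 2 mm. A picture is of the moment at which its call begins: read the wrist's pose just before it. camera_info takes no time and is no camera call; for the wrist camera it gives the pose at the moment of the call.
- env.close_job(): hands the job in; it is judged then, once.
The state is a dict: "time_s": time; "q": joint angles; "qvel": joint speeds; "joint_efforts": joint torques, N m; "position": TCP position; "tool_rot": TCP orientation; "ft_force": force on the tool from outside, world axes, zero at the start; "wrist_torque": the same for the moment, N m; "grip_width": finger opening in m; "gripper_force": force on a finger pad.
Only numpy, scipy, OpenCV 4.12 (cv2) and the standard library are available. Lean on these libraries where they do the work, as an engineer would, in place of code of your own. Each camera call takes 0.05 s, during which the arm holds its last target. There are 200 camera calls.

## Working session

There is one attempt and no reset: what is moved stays moved. The work goes in short steps, Python scripts to look and compute and a tool call to move; the robot and the scene stay as the last step left them, time stands still between calls to the robot, and variables do not carry over. Pictures are saved under pics/ and viewed, at most 10 in all, crops included, and the job is handed in when it is done.

Besides the shell and the picture viewer there is one more tool, called after "Emit:" as name(argument=value, ...) on one line, values as JSON. drive_tool: Moves the arm, as the interface text tells. Its arguments: {"type":"object","properties":{"offset":{"type":"array"},"turn":{"type":"array"},"hand":{"type":"array"},"newtons":{"type":"number"}},"required":["offset","turn","hand"]}

```bash
mkdir -p pics; python3 - <<'E'
from rig import *
import cv2
for n in("scene","top"):
    cv2.imwrite(f"pics/{n}0.png",get_image(n))
    c=camera_info(n);print(n,c)
s=observe();print(s['time_s'],s['tool_rot'],s['position'])
E
```

```text
scene {'fx': 367.31930454035535, 'fy': 367.31930454035535, 'cx': 314.4052268390858, 'cy': 191.6054050655145, 'world_to_cam': array([[-0.8623871 , -0.50623055,  0.00437263,  0.39713846],
       [-0.37410643,  0.63144081, -0.67921049,  0.30855427],
       [ 0.34107604, -0.58737819, -0.73393051,  0.84645545],
       [ 0.        ,  0.        ,  0.        ,  1.        ]])}
top {'fx': 384.31271228757277, 'fy': 384.31271228757277, 'cx': 313.2727800911513, 'cy': 197.2078580284925, 'world_to_cam': array([[ 0.04214148, -0.99909627,  0.00554353, -0.11884436],
       [-0.97529396, -0.04234052, -0.21681554,  0.53779942],
       [ 0.21685431,  0.00373036, -0.97619685,  0.98375076],
       [ 0.        ,  0.        ,  0.        ,  1.        ]])}
0.1 [[ 9.35606570e-01  3.53044326e-01 -2.24033405e-04]
 [ 3.53044301e-01 -9.35605657e-01  1.33272793e-03]
 [ 2.60905114e-04 -1.32600273e-03 -9.99999087e-01]] [ 0.19410757 -0.51428897  0.19426369]
```

View pics/scene0.png

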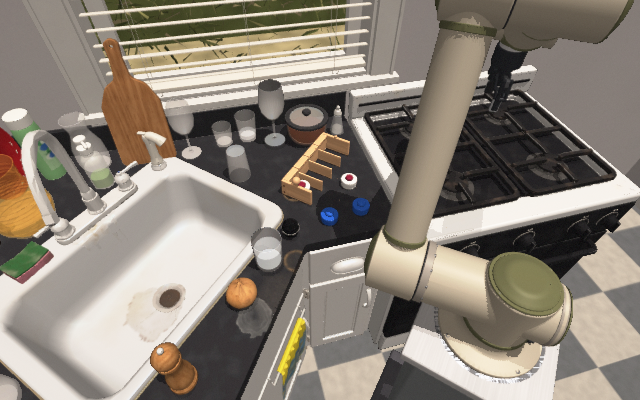

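View pics/top0.png

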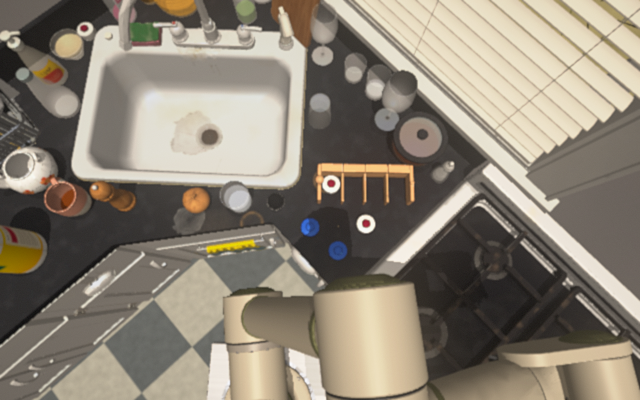

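The top view shows the rack across (318–413, 165–200). White pots with red knobs are at (366,224), in front of the rack, and (331,184), in its left gap, which is pot_b. Blue look-alikes are at (310,228) and (337,250), and there is another white/red thing far off at (86,28). I choose (366,224) and will check it and the ball end in one close crop.

```bash
python3 - <<'E'
import cv2,numpy as np
t=cv2.imread("pics/top0.png")[150:265,295:425];s=cv2.imread("pics/scene0.png")[125:230,265:395]
a=cv2.resize(t,(520,460),interpolation=2)
a=cv2.resize(t,(400,354),interpolation=2);b=cv2.resize(s,(400,323),interpolation=2)
b=cv2.copyMakeBorder(b,0,31,0,0,0)
cv2.imwrite("pics/crop.png",np.hstack([a,b]))
E
```

```text
(no output)
```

View pics/crop.png

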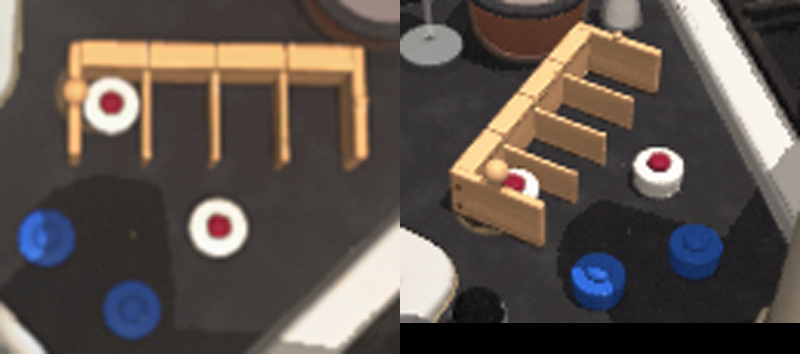

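The ball knob is on the left wall, crop left (75,90), next to pot_b, so rack y = +127. The third gap is therefore at rack y = −31, under rail_c. The white pot in front is at crop (218,227). Next I fit the rack pose.

```bash
cat > h.py <<'E'
import numpy as np,cv2
from rig import *
def proj(c,P):
    P=np.atleast_2d(P);W=c['world_to_cam'];q=P@W[:3,:3].T+W[:3,3]
    return np.c_[c['fx']*q[:,0]/q[:,2]+c['cx'],c['fy']*q[:,1]/q[:,2]+c['cy']]
def ray(c,uv,z):
    W=c['world_to_cam'];R=W[:3,:3];o=-R.T@W[:3,3]
    d=R.T@np.array([(uv[0]-c['cx'])/c['fx'],(uv[1]-c['cy'])/c['fy'],1]);return o+d*(z-o[2])/d[2]
def rackw(p,P):
    a=p[2];P=np.atleast_2d(P).astype(float)
    return np.c_[p[0]+P[:,0]*np.cos(a)-P[:,1]*np.sin(a),p[1]+P[:,0]*np.sin(a)+P[:,1]*np.cos(a),P[:,2]]
def red(im):
    h=cv2.cvtColor(im,cv2.COLOR_BGR2HSV)
    m=((h[...,0]<8)|(h[...,0]>168))&(h[...,1]>150)&(h[...,2]>60)
    n,_,st,ce=cv2.connectedComponentsWithStats(m.astype(np.uint8))
    return [(st[i,4],ce[i]) for i in range(1,n) if st[i,4]>8]
E
python3 - <<'E'
from h import *
from scipy.optimize import least_squares
k=130/400
T=[((147,161),(-42,62,42)),((213,162),(-42,0,42)),((283,163),(-42,-62,42)),((75,161),(-42,127,58)),((149,43),(61,62,56)),((216,43),(61,0,56)),((286,44),(61,-62,56))]
S=[((578,176),(-42,62,42)),((606,136),(-42,0,42)),((633,96),(-42,-62,42)),((660,50),(-42,-127,58)),((545,205),(-42,127,58))]
ct,cs=camera_info("top"),camera_info("scene")
ut=np.array([[u*k+295,v*k+150] for (u,v),_ in T]);us=np.array([[(u-400)*k+265,v*k+125] for (u,v),_ in S])
pt=np.array([p for _,p in T])/1e3;ps=np.array([p for _,p in S])/1e3
f=lambda p:np.r_[(proj(ct,rackw(p,pt))-ut).ravel(),(proj(cs,rackw(p,ps))-us).ravel()]
r=least_squares(f,[.5,-.2,0]);p=r.x;print(p,np.degrees(p[2]));print(r.fun.reshape(-1,2).round(1).tolist())
rt=[c for a,c in red(cv2.imread("pics/top0.png"))];rs=[c for a,c in red(cv2.imread("pics/scene0.png"))]
for c,R in((ct,rt),(cs,rs)):
    for u in R:
        w=ray(c,u,.031)
        if .2<w[0]<.8 and -.5<w[1]<.1:
            d=w[:2]-p[:2];a=p[2];print(u.round(1),w.round(4),'rack',np.cos(a)*d[0]+np.sin(a)*d[1],-np.sin(a)*d[0]+np.cos(a)*d[1])
np.save("rack.npy",p)
for y in(.093,.031,-.031,-.127,.127):print(y,rackw(p,[.05,y,.056]).round(4))
E
```

```text
[ 0.57973932 -0.23726213  0.0355749 ] 2.038291463753659
[[-0.2, -0.1], [0.8, -0.2], [0.6, -0.4], [-0.3, -1.5], [-0.8, 0.9], [-0.3, 1.1], [-0.7, 0.9], [-0.1, -1.2], [0.0, -0.8], [-0.1, 0.5], [-0.0, 0.1], [0.2, -0.4]]
[330.5 183. ] [ 0.5917 -0.1423  0.031 ] rack 0.015326627393876864 0.09444155787857525
[365.6 223.1] [ 0.482  -0.2426  0.031 ] rack -0.0978195407993226 -0.0018966181837622564
[348.6 177.1] [ 0.4805 -0.2414  0.031 ] rack -0.09934174259353577 -0.0005989311208827426
[301.9 184. ] [ 0.5885 -0.143   0.031 ] rack 0.012097870628713026 0.09389951105623982
0.093 [[ 0.6264 -0.1425  0.056 ]]
0.031 [[ 0.6286 -0.2045  0.056 ]]
-0.031 [[ 0.6308 -0.2665  0.056 ]]
-0.127 [[ 0.6342 -0.3624  0.056 ]]
0.127 [[ 0.6252 -0.1086  0.056 ]]
```

Emit:
drive_tool(offset=[[0,0,0],[0,0,0],[0,0,0],[0,0,0],[0.8,-0.6,0],[0.8,-0.6,0],[0.8,-0.6,0],[0.8,-0.6,0],[0.8,-0.6,0],[0.8,-0.6,0]], turn=[[0,0,0.78],[0,0,0.78],[0,0,0.78],[0,0,0.77],[0,0,0],[0,0,0],[0,0,0],[0,0,0],[0,0,0],[0,0,0]], hand=[0,0,0,0,0,0,0,0,0,0])

```text
time_s: 1.35
position: [0.3818, -0.3629, 0.1946]
tool_rot: [[0.999, 0.035, -0.0], [0.035, -0.999, 0.001], [-0.0, -0.001, -1.0]]
ft_force: [-0.1, -0.1, -0.2]
grip_width: -0.0003
gripper_force: 0.0
```

Emit:
drive_tool(offset=[[0.8,-0.65,0],[0.8,-0.65,0],[0.8,-0.65,0],[0.8,-0.65,0],[0.8,-0.65,0],[0.8,-0.65,0],[0.75,-0.65,0],[0.75,-0.65,0],[0,0,0.8],[0,0,0.8]], turn=[[0,0,0],[0,0,0],[0,0,0],[0,0,0],[0,0,0],[0,0,0],[0,0,0],[0,0,0],[0,0,0],[0,0,0]], hand=[0,0,0,0,0,0,0,0,0,0])

```text
time_s: 2.6
position: [0.6256, -0.1466, 0.1295]
tool_rot: [[0.999, 0.036, -0.0], [0.036, -0.999, 0.0], [-0.0, -0.0, -1.0]]
ft_force: [0.9, 0.3, -0.5]
grip_width: -0.0003
gripper_force: 0.0
```

```bash
python3 - <<'E'
from h import *
s=observe();p=np.load("rack.npy");c=camera_info("wrist")
im=get_image("wrist");t=get_image("top")[110:220,290:430];t=cv2.resize(t,(509,400),interpolation=2)
cv2.imwrite("pics/w1.png",im);cv2.imwrite("pics/w1c.png",np.hstack([cv2.resize(im,(480,300)),cv2.resize(t,(320,300))]))
d=np.array(s['position'])[:2]-p[:2];a=p[2];print('tcp rack',np.cos(a)*d[0]+np.sin(a)*d[1],-np.sin(a)*d[0]+np.cos(a)*d[1],s['position'])
P=[[-.042,.062,.042],[-.042,0,.042],[.061,.062,.056],[.061,0,.056],[.039,.062,.056]]
print(proj(c,rackw(p,P)).round(0).tolist())
E
```

```text
tcp rack 0.049098833030059644 0.0890041420946683 [ 0.62564144 -0.14656798  0.12948109]
[[345.0, 273.0], [405.0, 273.0], [350.0, 181.0], [421.0, 181.0], [349.0, 204.0]]
```

View pics/w1c.png

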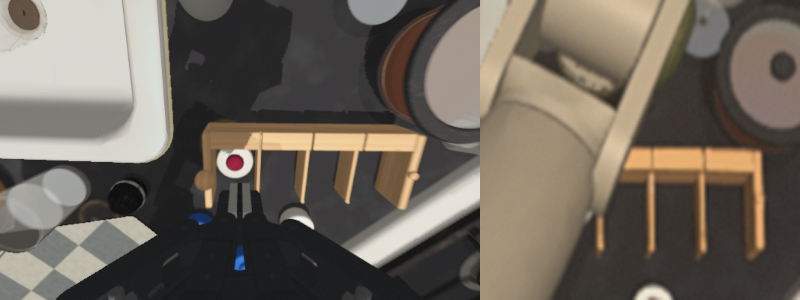

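Wrist view: pot_b's red knob is at (235,162), the ball at (205,180) and the rail grooves at (260,133), (313,133) and (366,133). All match the prediction to a few pixels; I check the rail edges at full resolution.

```bash
python3 - <<'E'
from h import *
im=cv2.imread("pics/w1.png");c=camera_info("wrist");p=np.load("rack.npy")
o=cv2.resize(im[150:290,260:580],(800,350),interpolation=cv2.INTER_CUBIC)
P=[[x,y,z] for x,y,z in [(-.042,0,.042),(-.042,-.062,.042),(.061,.062,.056),(.061,0,.056),(.061,-.062,.056),(.039,.062,.056),(.039,0,.056),(.039,-.062,.056),(-.042,-.122,.058),(-.042,-.132,.058)]]
for u in proj(c,rackw(p,P)):cv2.circle(o,tuple(int(v) for v in ((u-[260,150])*2.5)),3,(0,255,0),1)
cv2.imwrite("pics/w1z.png",o)
E
```

```text
(no output)
```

View pics/w1z.png

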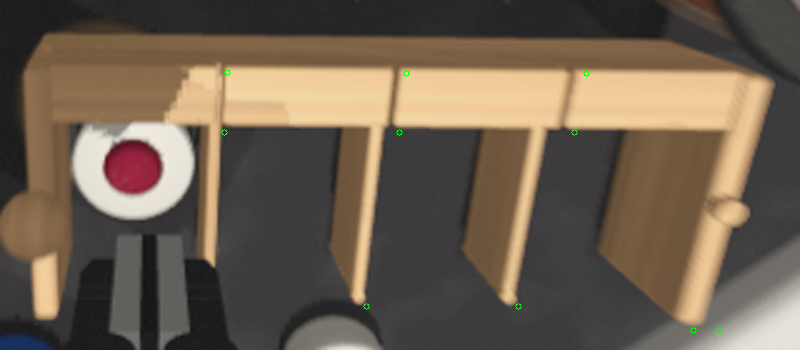

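Emit:
drive_tool(offset=[[0,0,0.6],[0,0,0.6],[0,0,0.4],[0,0,0.1],[0,0,0.04],[0,0,0.03],[0,0,0.03],[0,0,0.02],[0,0,0.02],[0,0,0]], turn=[[0,0,0],[0,0,0],[0,0,0],[0,0,0],[0,0,0],[0,0,0],[0,0,0],[0,0,0],[0,0,0],[0,0,0]], hand=[0,0,0,0,0,0,0,0,0,0])

```text
time_s: 3.95
position: [0.6255, -0.1472, 0.0572]
tool_rot: [[0.999, 0.035, -0.0], [0.035, -0.999, 0.0], [-0.0, -0.0, -1.0]]
ft_force: [0.4, -0.1, 0.1]
grip_width: 0.0002
gripper_force: 0.0
```

Emit:
drive_tool(offset=[[0,0,0.02],[0,0,0.015],[0,0,0.01],[0,0,0],[0,0,0],[0,0,0],[0,0,0],[0,0,0],[0,0,0],[0,0,0]], turn=[[0,0,0],[0,0,0],[0,0,0],[0,0,0],[0,0,0],[0,0,0],[0,0,0],[0,0,0],[0,0,0],[0,0,0]], hand=[0,0,0,0,0,0,0,0,0,0])

```text
time_s: 5.2
position: [0.6255, -0.1472, 0.0554]
tool_rot: [[0.999, 0.035, 0.0], [0.035, -0.999, -0.0], [0.0, 0.0, -1.0]]
ft_force: [-1.0, 0.4, 0.5]
grip_width: -0.0001
gripper_force: 0.0
```

Emit:
drive_tool(offset=[[0,0,0.01],[0,0,0.01],[0,0,0.005],[0,0,0],[0,0,0],[0,0,0],[0,0,0],[0,0,0],[0,0,0],[0,0,0]], turn=[[0,0,0],[0,0,0],[0,0,0],[0,0,0],[0,0,0],[0,0,0],[0,0,0],[0,0,0],[0,0,0],[0,0,0]], hand=[0,0,0,0,0,0,0,0,0,0])

```text
time_s: 6.45
position: [0.6255, -0.1472, 0.0544]
tool_rot: [[0.999, 0.035, -0.0], [0.035, -0.999, 0.0], [-0.0, -0.0, -1.0]]
ft_force: [0.0, 0.3, 0.1]
grip_width: 0.0001
gripper_force: 0.0
```

Emit:
drive_tool(offset=[[0,0,0.01],[0,0,0.01],[0,0,0.01],[0,0,0.01],[0,0,0],[0,0,0],[0,0,0],[0,0,0],[0,0,0],[0,0,0]], turn=[[0,0,0],[0,0,0],[0,0,0],[0,0,0],[0,0,0],[0,0,0],[0,0,0],[0,0,0],[0,0,0],[0,0,0]], hand=[0,0,0,0,0,0,0,0,0,0])

```text
time_s: 7.7
position: [0.6255, -0.1472, 0.0528]
tool_rot: [[0.999, 0.035, 0.0], [0.035, -0.999, -0.0], [0.0, 0.0, -1.0]]
ft_force: [-0.6, -0.0, 0.9]
grip_width: -0.0001
gripper_force: 0.0
```

```bash
python3 - <<'E'
from h import *
s=observe();c=camera_info("wrist");p=np.load("rack.npy")
im=get_image("wrist");sc=get_image("scene")
print(proj(c,[s['position']]),proj(camera_info("scene"),[s['position']]))
a=cv2.resize(im[120:320,220:420],(400,400),interpolation=2)
b=cv2.resize(sc[120:220,255:355],(400,400),interpolation=2)
cv2.imwrite("pics/w2.png",np.hstack([a,b]))
E
```

```text
[[318.75243558 229.16987454]] [[291.99623492 173.59911124]]
```

View pics/w2.png

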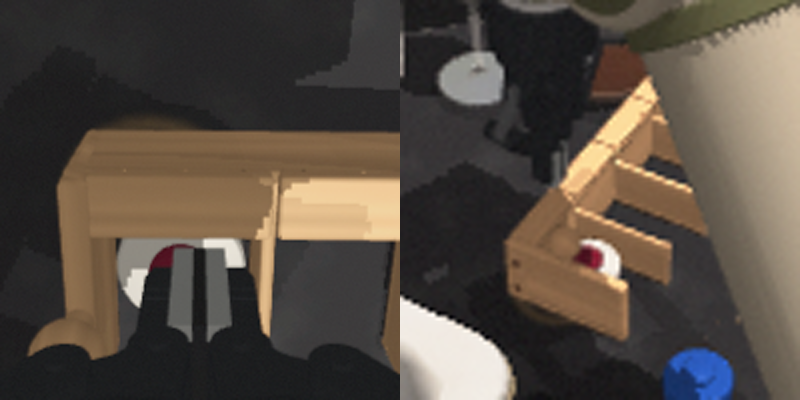

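The left half shows the fingertips at wrist pixel (320,245), just in front of the rail image (rows 207–240). The right half shows them at scene pixel (294.5,167). Neither matches the TCP projection, so I triangulate the visible tip.

```bash
python3 - <<'E'
from h import *
s=observe();cw,cs=camera_info("wrist"),camera_info("scene");p=np.load("rack.npy")
M=lambda c:np.array([[c['fx'],0,c['cx']],[0,c['fy'],c['cy']],[0,0,1]])@c['world_to_cam'][:3]
X=cv2.triangulatePoints(M(cw),M(cs),np.array([[320.],[245]]),np.array([[294.5],[167]]));X=(X[:3]/X[3]).ravel()
print(X,s['position'],proj(cw,[X]),proj(cs,[X]))
R=cw['world_to_cam'][:3,:3];print('cam',-R.T@cw['world_to_cam'][:3,3],R[2],cw['fx'])
for z in(0.053,.06,.07,.08):print(z,ray(cw,(320,245),z),ray(cs,(294.5,167),z))
E
```

```text
[ 0.62229146 -0.15194601  0.07554818] [ 0.6255529  -0.1471981   0.05285435] [[326.55950842 250.93027889]] [[293.46979876 167.56354271]]
cam [ 0.70949997 -0.14463816  0.23200319] [-0.3259529  -0.01115039 -0.94532025] 299.95331843498514
0.053 [ 0.61403076 -0.14842748  0.053     ] [ 0.63448465 -0.17528125  0.053     ]
0.06 [ 0.61776413 -0.14827929  0.06      ] [ 0.63028803 -0.16915973  0.06      ]
0.07 [ 0.62309751 -0.1480676   0.07      ] [ 0.62429286 -0.16041471  0.07      ]
0.08 [ 0.62843089 -0.14785591  0.08      ] [ 0.61829768 -0.15166968  0.08      ]
```

The visible tips really sit about 18–20 mm above the reported TCP, so there is no contact yet. I go down further, carefully.

Emit:
drive_tool(offset=[[0,0,0.05],[0,0,0.05],[0,0,0.05],[0,0,0.05],[0,0,0.02],[0,0,0.02],[0,0,0.01],[0,0,0],[0,0,0],[0,0,0]], turn=[[0,0,0],[0,0,0],[0,0,0],[0,0,0],[0,0,0],[0,0,0],[0,0,0],[0,0,0],[0,0,0],[0,0,0]], hand=[0,0,0,0,0,0,0,0,0,0])

```text
time_s: 9.05
position: [0.6255, -0.1472, 0.0428]
tool_rot: [[0.999, 0.035, 0.0], [0.035, -0.999, -0.0], [0.0, 0.0, -1.0]]
ft_force: [-0.4, -0.5, -0.2]
grip_width: -0.0001
gripper_force: 0.0
```

Emit:
drive_tool(offset=[[0,0,0.03],[0,0,0.03],[0,0,0.03],[0,0,0.02],[0,0,0.01],[0,0,0.01],[0,0,0],[0,0,0],[0,0,0],[0,0,0]], turn=[[0,0,0],[0,0,0],[0,0,0],[0,0,0],[0,0,0],[0,0,0],[0,0,0],[0,0,0],[0,0,0],[0,0,0]], hand=[0,0,0,0,0,0,0,0,0,0])

```text
time_s: 10.3
position: [0.6255, -0.1472, 0.0376]
tool_rot: [[0.999, 0.035, -0.0], [0.035, -0.999, 0.0], [-0.0, -0.0, -1.0]]
ft_force: [0.5, -1.1, 0.3]
grip_width: -0.0003
gripper_force: 0.0
```

```bash
python3 - <<'E'
from h import *
s=observe()
im=get_image("wrist");sc=get_image("scene")
a=cv2.resize(im[120:320,220:420],(400,400),interpolation=2)
b=cv2.resize(sc[140:190,270:320],(400,400),interpolation=2)
cv2.imwrite("pics/w3.png",np.hstack([a,b]));print(s['position'],s['ft_force'])
E
```

```text
[ 0.62552134 -0.14720744  0.0376248 ] [ 0.48931937 -1.12458378  0.27685101]
```

View pics/w3.png

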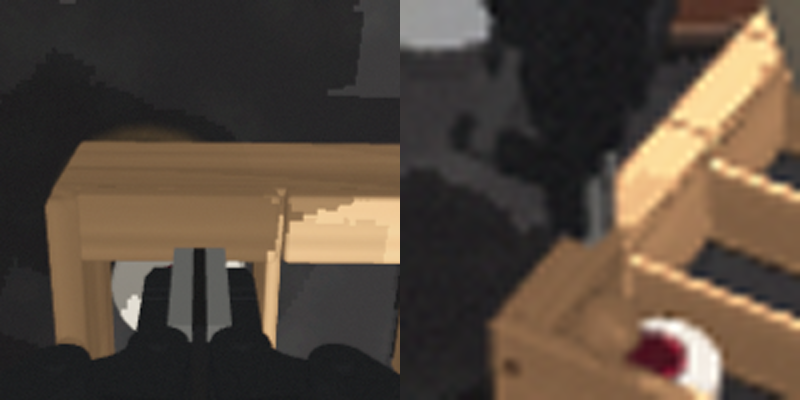

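The tips now overlap the rail (wrist crop (200,248), rail rows 195–262), with just a few mm to go.

Emit:
drive_tool(offset=[[0,0,0.02],[0,0,0.02],[0,0,0.02],[0,0,0.02],[0,0,0],[0,0,0],[0,0,0],[0,0,0],[0,0,0],[0,0,0]], turn=[[0,0,0],[0,0,0],[0,0,0],[0,0,0],[0,0,0],[0,0,0],[0,0,0],[0,0,0],[0,0,0],[0,0,0]], hand=[0,0,0,0,0,0,0,0,0,0])

```text
time_s: 11.65
position: [0.6255, -0.1472, 0.0344]
tool_rot: [[0.999, 0.035, -0.0], [0.035, -0.999, 0.0], [-0.0, -0.0, -1.0]]
ft_force: [1.1, -0.5, -1.0]
grip_width: 0.0001
gripper_force: 0.0
```

Emit:
drive_tool(offset=[[0,0,0.02],[0,0,0.02],[0,0,0.01],[0,0,0],[0,0,0],[0,0,0],[0,0,0],[0,0,0],[0,0,0],[0,0,0]], turn=[[0,0,0],[0,0,0],[0,0,0],[0,0,0],[0,0,0],[0,0,0],[0,0,0],[0,0,0],[0,0,0],[0,0,0]], hand=[0,0,0,0,0,0,0,0,0,0])

```text
time_s: 12.9
position: [0.6255, -0.1472, 0.0324]
tool_rot: [[0.999, 0.035, -0.0], [0.035, -0.999, 0.0], [-0.0, -0.0, -1.0]]
ft_force: [1.1, 0.5, 0.5]
grip_width: -0.0002
gripper_force: 0.0
```

```bash
python3 - <<'E'
from h import *
cw,cs=camera_info("wrist"),camera_info("scene");p=np.load("rack.npy");a=p[2]
for n,c,uv,zs in(("s@.0376",cs,(294.75,170.25),(.056,.062,.068)),("w now",cw,(320,244),(.05,.056,.062))):
    for z in zs:
        w=ray(c,uv,z);d=w[:2]-p[:2];print(n,z,w.round(4),'rack',(np.cos(a)*d[0]+np.sin(a)*d[1]).round(4),(-np.sin(a)*d[0]+np.cos(a)*d[1]).round(4))
E
```

```text
s@.0376 0.056 [ 0.6243 -0.161   0.056 ] rack 0.0473 0.0746
s@.0376 0.062 [ 0.6208 -0.1558  0.062 ] rack 0.0439 0.0799
s@.0376 0.068 [ 0.6173 -0.1507  0.068 ] rack 0.0406 0.0852
w now 0.05 [ 0.624 -0.148  0.05 ] rack 0.0474 0.0876
w now 0.056 [ 0.6272 -0.1479  0.056 ] rack 0.0506 0.0876
w now 0.062 [ 0.6303 -0.1478  0.062 ] rack 0.0537 0.0876
```

Emit:
drive_tool(offset=[[0,0,0.02],[0,0,0.02],[0,0,0.02],[0,0,0.02],[0,0,0],[0,0,0],[0,0,0],[0,0,0],[0,0,0],[0,0,0]], turn=[[0,0,0],[0,0,0],[0,0,0],[0,0,0],[0,0,0],[0,0,0],[0,0,0],[0,0,0],[0,0,0],[0,0,0]], hand=[0,0,0,0,0,0,0,0,0,0])

```text
time_s: 14.15
position: [0.6255, -0.1472, 0.0292]
tool_rot: [[0.999, 0.035, -0.0], [0.035, -0.999, -0.0], [-0.0, 0.0, -1.0]]
ft_force: [1.0, 1.5, -0.4]
grip_width: 0.0
gripper_force: 0.0
```

Emit:
drive_tool(offset=[[0,0,0.02],[0,0,0.02],[0,0,0.02],[0,0,0.02],[0,0,0],[0,0,0],[0,0,0],[0,0,0],[0,0,0],[0,0,0]], turn=[[0,0,0],[0,0,0],[0,0,0],[0,0,0],[0,0,0],[0,0,0],[0,0,0],[0,0,0],[0,0,0],[0,0,0]], hand=[0,0,0,0,0,0,0,0,0,0])

```text
time_s: 15.4
position: [0.6255, -0.1472, 0.026]
tool_rot: [[0.999, 0.035, 0.0], [0.035, -0.999, -0.0], [0.0, 0.0, -1.0]]
ft_force: [0.4, -0.0, 0.1]
grip_width: 0.0004
gripper_force: 0.0
```

```bash
python3 - <<'E'
from h import *
s=observe()
im=get_image("wrist");sc=get_image("scene")
a=cv2.resize(im[180:280,270:370],(400,400),interpolation=2)
b=cv2.resize(sc[140:190,270:320],(400,400),interpolation=2)
cv2.imwrite("pics/w4.png",np.hstack([a,b]));print(s['position'],s['ft_force'])
E
```

```text
[ 0.62552571 -0.14721203  0.02601878] [ 0.35435305 -0.0438801   0.09314975]
```

View pics/w4.png

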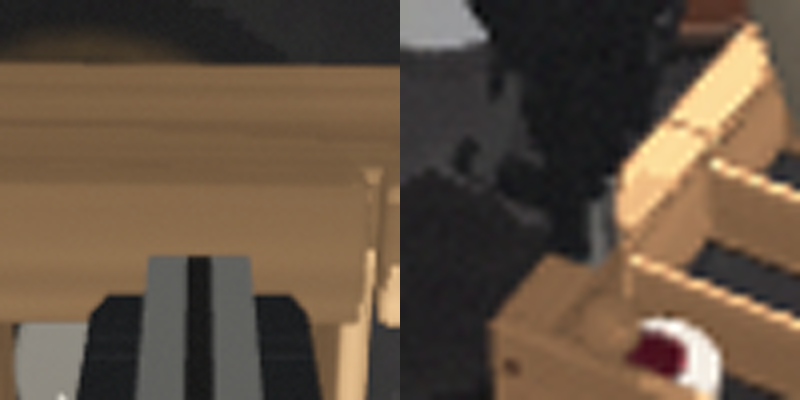

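The tips are on the rail's image: wrist crop (200,257), about mid-width between 180 and 320; scene crop (600,265). About 2 mm remain.

Emit:
drive_tool(offset=[[0,0,0.02],[0,0,0.02],[0,0,0.01],[0,0,0],[0,0,0],[0,0,0],[0,0,0],[0,0,0],[0,0,0],[0,0,0]], turn=[[0,0,0],[0,0,0],[0,0,0],[0,0,0],[0,0,0],[0,0,0],[0,0,0],[0,0,0],[0,0,0],[0,0,0]], hand=[0,0,0,0,0,0,0,0,0,0])

```text
time_s: 16.75
position: [0.6255, -0.1472, 0.024]
tool_rot: [[0.999, 0.035, -0.0], [0.035, -0.999, 0.0], [-0.0, -0.0, -1.0]]
ft_force: [0.1, 0.1, 0.2]
grip_width: -0.0001
gripper_force: 0.0
```

Emit:
drive_tool(offset=[[0,0,0.02],[0,0,0.02],[0,0,0.01],[0,0,0],[0,0,0],[0,0,0],[0,0,0],[0,0,0],[0,0,0],[0,0,0]], turn=[[0,0,0],[0,0,0],[0,0,0],[0,0,0],[0,0,0],[0,0,0],[0,0,0],[0,0,0],[0,0,0],[0,0,0]], hand=[0,0,0,0,0,0,0,0,0,0])

```text
time_s: 18.0
position: [0.6255, -0.1472, 0.022]
tool_rot: [[0.999, 0.035, -0.0], [0.035, -0.999, 0.0], [-0.0, -0.0, -1.0]]
ft_force: [0.1, 0.3, -0.3]
grip_width: 0.0003
gripper_force: 0.0
```

Emit:
drive_tool(offset=[[0,0,0.02],[0,0,0.02],[0,0,0.02],[0,0,0],[0,0,0],[0,0,0],[0,0,0],[0,0,0],[0,0,0],[0,0,0]], turn=[[0,0,0],[0,0,0],[0,0,0],[0,0,0],[0,0,0],[0,0,0],[0,0,0],[0,0,0],[0,0,0],[0,0,0]], hand=[0,0,0,0,0,0,0,0,0,0])

```text
time_s: 19.25
position: [0.6255, -0.1472, 0.0196]
tool_rot: [[0.999, 0.035, 0.0], [0.035, -0.999, 0.0], [0.0, -0.0, -1.0]]
ft_force: [0.7, 0.2, 0.8]
grip_width: -0.0001
gripper_force: 0.1
```

Emit:
drive_tool(offset=[[0,0,0.02],[0,0,0.02],[0,0,0.01],[0,0,0],[0,0,0],[0,0,0],[0,0,0],[0,0,0],[0,0,0],[0,0,0]], turn=[[0,0,0],[0,0,0],[0,0,0],[0,0,0],[0,0,0],[0,0,0],[0,0,0],[0,0,0],[0,0,0],[0,0,0]], hand=[0,0,0,0,0,0,0,0,0,0])

```text
time_s: 20.5
position: [0.6256, -0.1473, 0.0195]
tool_rot: [[0.999, 0.035, 0.001], [0.035, -0.999, -0.001], [0.001, 0.001, -1.0]]
ft_force: [-4.8, 1.7, 13.9]
grip_width: -0.0003
gripper_force: 7.0
```

Contact is at TCP z ≈ 19.5 mm (14 N), so the tips are about 36 mm above the reported TCP. Now I slide along to the third gap.

Emit:
drive_tool(offset=[[0,0.2,-0.01],[0,0.3,0],[0,0.3,0],[0,0.3,0],[0,0.3,0],[0,0.3,0],[0,0.35,0],[0,0.35,0],[0,0.3,0],[0,0.25,0]], turn=[[0,0,0],[0,0,0],[0,0,0],[0,0,0],[0,0,0],[0,0,0],[0,0,0],[0,0,0],[0,0,0],[0,0,0]], hand=[0,0,0,0,0,0,0,0,0,0])

```text
time_s: 21.75
position: [0.6305, -0.2644, 0.0196]
tool_rot: [[0.999, 0.036, 0.002], [0.036, -0.999, 0.001], [0.002, -0.001, -1.0]]
ft_force: [-0.3, 6.5, 10.0]
grip_width: -0.0001
gripper_force: 5.0
```

Emit:
drive_tool(offset=[[0,0,-0.8],[0,0,-0.7],[-0.74,-0.4,0],[-0.74,-0.4,0],[-0.74,-0.4,0],[-0.74,-0.4,0],[-0.74,-0.4,0],[0,0,0.5],[0,0,0.5],[0,0,0.4]], turn=[[0,0,0],[0,0,0],[0,0,0],[0,0,0],[0,0,0],[0,0,0],[0,0,0],[0,0,0],[0,0,0],[0,0,0]], hand=[0,0,0,0,0,0,0,0,0,0])

```text
time_s: 23.0
position: [0.4788, -0.1903, 0.0214]
tool_rot: [[0.999, 0.035, -0.0], [0.035, -0.999, 0.0], [-0.0, -0.0, -1.0]]
ft_force: [0.1, 0.4, 0.4]
grip_width: -0.0002
gripper_force: 0.0
```

```bash
python3 - <<'E'
from h import *
s=observe();p=np.load("rack.npy");a=p[2]
rk=lambda w:np.round([np.cos(a)*(w[0]-p[0])+np.sin(a)*(w[1]-p[1]),-np.sin(a)*(w[0]-p[0])+np.cos(a)*(w[1]-p[1])],4)
print('tcp',s['position'],rk(s['position']))
for n in("wrist","top","scene"):
    c=camera_info(n);im=get_image(n)
    if n=="wrist":cv2.imwrite("pics/w5.png",im)
    for A,u in red(im):
        w=ray(c,u,.031);r=rk(w)
        if abs(r[0])<.2 and abs(r[1])<.2:print(n,A,u.round(1),w.round(4),r)
E
```

```text
tcp [ 0.47883568 -0.19030431  0.02142132] [-0.0992  0.0505]
wrist 1915 [230.7  30.6] [ 0.5912 -0.1422  0.031 ] [0.0148 0.0946]
wrist 986 [399.3 231.7] [ 0.4834 -0.2403  0.031 ] [-0.0964  0.0004]
scene 18 [349.5 177.2] [ 0.4778 -0.2422  0.031 ] [-0.1021 -0.0013]
scene 22 [301.9 184. ] [ 0.5885 -0.143   0.031 ] [0.0121 0.0939]
```

View pics/w5.png

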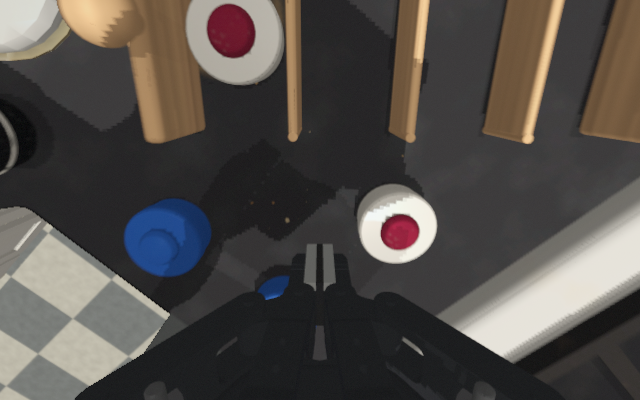

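The wrist view shows the pot's knob at (399,232), with the pot centred around (397,224), and pot_b's knob at (231,31). The tips are at (320,245), clear of the pot. The blue pots are at (167,237) and (275,288), off the push path. Divider fronts are at (294,137), (409,137) and (528,138).

```bash
python3 - <<'E'
from h import *
p=np.load("rack.npy");a=p[2];c=camera_info("wrist")
rk=lambda w:np.round([np.cos(a)*(w[0]-p[0])+np.sin(a)*(w[1]-p[1]),-np.sin(a)*(w[0]-p[0])+np.cos(a)*(w[1]-p[1])],4)
for u in((294,138),(409,138),(528,139)):print(rk(ray(c,u,.042)))
print(rk(ray(c,(399.3,231.7),.031)), rk(ray(c,(320,245),.058)))
E
```

```text
[-0.0372  0.0635]
[-0.0372  0.0032]
[-0.0378 -0.0593]
[-0.0967  0.0003] [-0.0915  0.0498]
```

Emit:
drive_tool(offset=[[0,0,0.3],[0,0,0.3],[0,0,0.2],[0,0,0.1],[0,0,0.05],[0,0,0.05],[0,0,0.05],[0,0,0],[0,0,0],[0,0,0]], turn=[[0,0,0],[0,0,0],[0,0,0],[0,0,0],[0,0,0],[0,0,0],[0,0,0],[0,0,0],[0,0,0],[0,0,0]], hand=[0,0,0,0,0,0,0,0,0,0])

```text
time_s: 24.4
position: [0.479, -0.1904, -0.0199]
tool_rot: [[0.999, 0.035, 0.0], [0.035, -0.999, -0.0], [0.0, 0.0, -1.0]]
ft_force: [0.5, 0.6, -0.6]
grip_width: 0.0006
gripper_force: 0.0
```

Emit:
drive_tool(offset=[[0.02,0.1,0],[0.03,0.1,0],[0.03,0.1,0],[0,0.1,0],[0,0.1,0],[0,0.1,0],[0,0.1,0],[0,0.1,0],[0,0.1,0],[0,0.1,0]], turn=[[0,0,0],[0,0,0],[0,0,0],[0,0,0],[0,0,0],[0,0,0],[0,0,0],[0,0,0],[0,0,0],[0,0,0]], hand=[0,0,0,0,0,0,0,0,0,0])

```text
time_s: 25.65
position: [0.4835, -0.2305, -0.02]
tool_rot: [[0.999, 0.035, -0.0], [0.035, -0.999, 0.0], [-0.0, -0.0, -1.0]]
ft_force: [0.1, 1.3, -0.1]
grip_width: -0.0003
gripper_force: 0.2
```

```bash
cat > m.py <<'E'
from h import *
s=observe();p=np.load("rack.npy");a=p[2]
rk=lambda w:np.round([np.cos(a)*(w[0]-p[0])+np.sin(a)*(w[1]-p[1]),-np.sin(a)*(w[0]-p[0])+np.cos(a)*(w[1]-p[1])],4)
print('tcp',rk(s['position']),s['position'][2],s['time_s'])
for n in("wrist","top","scene"):
    c=camera_info(n);im=get_image(n);cv2.imwrite(f"pics/last_{n}.png",im)
    for A,u in red(im):
        w=ray(c,u,.031);r=rk(w)
        if abs(r[0])<.2 and abs(r[1])<.2:print(n,A,u.round(1),r)
E
python3 m.py
```

```text
tcp [-0.0959  0.0102] -0.0199919074935795 25.65
wrist 3032 [95.8 23.8] [0.0131 0.094 ]
wrist 1424 [392.2 277.1] [-0.0982 -0.0265]
top 29 [330.6 183.2] [0.0147 0.0941]
scene 9 [353.2 172.9] [-0.1043 -0.0242]
scene 23 [301.9 183.9] [0.0121 0.0935]
```

Emit:
drive_tool(offset=[[0,0.05,0],[0,0,0],[0,-0.3,0],[0,0,-0.8],[-0.7,0.6,0],[-0.65,0.6,0],[0,0,0.4],[0,0,0.3],[0,0,0.1],[0,0,0]], turn=[[0,0,0],[0,0,0],[0,0,0],[0,0,0],[0,0,0],[0,0,0],[0,0,0],[0,0,0],[0,0,0],[0,0,0]], hand=[0,0,0,0,0,0.15,0.15,0.15,0.15,0.15])

```text
time_s: 27.05
position: [0.4311, -0.2696, -0.0201]
tool_rot: [[0.999, 0.036, -0.0], [0.036, -0.999, 0.0], [-0.0, -0.0, -1.0]]
ft_force: [0.3, -0.4, 0.2]
grip_width: 0.0131
gripper_force: 0.0
```

```bash
python3 m.py
```

```text
tcp [-0.1497 -0.0271] -0.020118511506141426 27.05
wrist 2197 [322.1 176.6] [-0.1002 -0.0287]
top 26 [330.5 183. ] [0.0153 0.0944]
scene 26 [353.3 172. ] [-0.1028 -0.0278]
scene 22 [301.9 184. ] [0.0121 0.0939]
```

View pics/last_wrist.png

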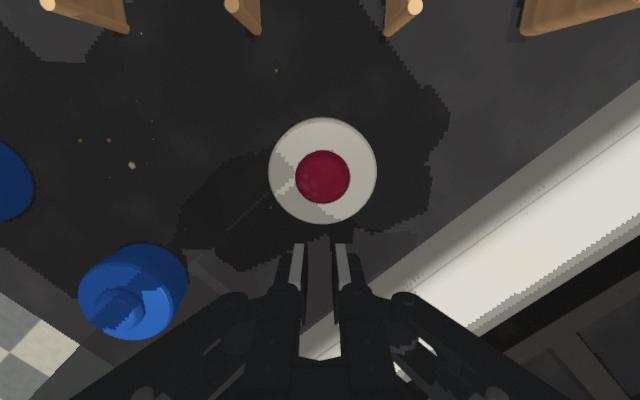

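The pot (knob (322,177)) is centred between the divider fronts at (232,5) and (415,5), with the two fingers at x = 320 behind it. I push in.

Emit:
drive_tool(offset=[[0.2,0,0],[0.2,0,0],[0.2,0,0],[0.2,0,0],[0.2,0,0],[0.2,0,0],[0.2,0,0],[0.2,0,0],[0.2,0,0],[0.2,0,0]], turn=[[0,0,0],[0,0,0],[0,0,0],[0,0,0],[0,0,0],[0,0,0],[0,0,0],[0,0,0],[0,0,0],[0,0,0]], hand=[0.15,0.15,0.15,0.15,0.15,0.15,0.15,0.15,0.15,0.15])

```text
time_s: 28.45
position: [0.5114, -0.2673, -0.02]
tool_rot: [[0.999, 0.035, -0.0], [0.035, -0.999, 0.0], [-0.0, -0.0, -1.0]]
ft_force: [-1.1, -0.4, 0.1]
grip_width: 0.0126
gripper_force: 0.3
```

```bash
python3 m.py
```

```text
tcp [-0.0694 -0.0275] -0.019994169346348747 28.45
wrist 2471 [22.3 91.9] [0.0154 0.0918]
wrist 1994 [321.  206.3] [-0.034  -0.0287]
top 27 [330.6 183.1] [0.0151 0.0942]
scene 17 [333.3 165.3] [-0.0345 -0.0254]
scene 22 [301.9 184. ] [0.0121 0.0939]
```

Emit:
drive_tool(offset=[[0.15,0,0],[0.15,0,0],[0.15,0,0],[0.15,0,0],[0.15,0,0],[0.15,0,0],[0.1,0,0],[0.1,0,0],[0.05,0,0],[0.05,0,0]], turn=[[0,0,0],[0,0,0],[0,0,0],[0,0,0],[0,0,0],[0,0,0],[0,0,0],[0,0,0],[0,0,0],[0,0,0]], hand=[0.15,0.15,0.15,0.15,0.15,0.15,0.15,0.15,0.15,0.15])

```text
time_s: 29.85
position: [0.5589, -0.2656, -0.02]
tool_rot: [[0.999, 0.035, -0.0], [0.035, -0.999, 0.0], [-0.0, -0.0, -1.0]]
ft_force: [-0.4, 1.2, -0.1]
grip_width: 0.0125
gripper_force: 0.2
```

```bash
python3 m.py
```

```text
tcp [-0.0218 -0.0276] -0.020009199097985042 29.85
wrist 2282 [ 50.5 201.5] [0.0159 0.0942]
wrist 1994 [321.  206.1] [ 0.0136 -0.0287]
scene 12 [319.8 160.7] [ 0.0133 -0.024 ]
scene 21 [301.9 183.9] [0.0123 0.0936]
```

Nearly home: 0.0136, against 0.0159 for pot_b. I creep in until the force rises.

Emit:
drive_tool(offset=[[0.03,0,0],[0.03,0,0],[0.03,0,0],[0.02,0,0],[0,0,0],[0,0,0],[0,0,0],[0,0,0],[0,0,0],[0,0,0]], turn=[[0,0,0],[0,0,0],[0,0,0],[0,0,0],[0,0,0],[0,0,0],[0,0,0],[0,0,0],[0,0,0],[0,0,0]], hand=[0.15,0.15,0.15,0.15,0.15,0.15,0.15,0.15,0.15,0.15])

```text
time_s: 31.25
position: [0.5632, -0.2655, -0.02]
tool_rot: [[0.999, 0.035, 0.0], [0.035, -0.999, -0.0], [0.0, 0.0, -1.0]]
ft_force: [-1.2, 1.2, 0.7]
grip_width: 0.0126
gripper_force: 0.0
```

Emit:
drive_tool(offset=[[0.02,0,0],[0.02,0,0],[0.02,0,0],[0,0,0],[0,0,0],[0,0,0],[0,0,0],[0,0,0],[0,0,0],[0,0,0]], turn=[[0,0,0],[0,0,0],[0,0,0],[0,0,0],[0,0,0],[0,0,0],[0,0,0],[0,0,0],[0,0,0],[0,0,0]], hand=[0.15,0.15,0.15,0.15,0.15,0.15,0.15,0.15,0.15,0.15])

```text
time_s: 32.5
position: [0.5649, -0.2653, -0.0201]
tool_rot: [[0.999, 0.035, -0.002], [0.035, -0.999, 0.0], [-0.002, -0.001, -1.0]]
ft_force: [-6.1, -0.6, 1.7]
grip_width: 0.0127
gripper_force: 2.5
```

```bash
python3 m.py
```

```text
tcp [-0.0158 -0.0275] -0.020080607507947816 32.5
wrist 1992 [321.2 207.1] [ 0.0194 -0.0287]
wrist 2195 [ 54.5 214.2] [0.0158 0.0942]
scene 11 [318.3 160.2] [ 0.0185 -0.0238]
scene 22 [301.9 184. ] [0.0121 0.0939]
```

Home: 6 N against the back board. I retreat straight out, then up.

Emit:
drive_tool(offset=[[-0.1,0,0],[-0.4,0,0],[-0.6,0,0],[-0.6,0,0],[-0.6,0,0],[-0.4,0,-0.3],[0,0,-0.8],[0,0,-0.8],[0,0,-0.8],[0,0,0]], turn=[[0,0,0],[0,0,0],[0,0,0],[0,0,0],[0,0,0],[0,0,0],[0,0,0],[0,0,0],[0,0,0],[0,0,0]], hand=[0.15,0.15,0.15,0.15,0.15,0.15,0.15,0.15,0.15,0.15])

```text
time_s: 33.9
position: [0.459, -0.2702, 0.091]
tool_rot: [[0.999, 0.035, 0.005], [0.035, -0.999, -0.004], [0.005, 0.004, -1.0]]
ft_force: [-0.0, 0.2, 0.5]
grip_width: 0.0131
gripper_force: 0.0
```

```bash
python3 m.py; python3 - <<'E'
from h import *
# rack reference in the same wrist view: divider-front corners by fit, pot vs pot_b handled by m.py; compare blue pots before/after in scene
for f in("pics/scene0.png","pics/last_scene.png"):
    h=cv2.cvtColor(cv2.imread(f),cv2.COLOR_BGR2HSV);m=cv2.inRange(h,(105,150,40),(125,255,255))
    n,_,st,ce=cv2.connectedComponentsWithStats(m);print([ce[i].round(1).tolist() for i in range(1,n) if st[i,4]>60])
E
```

```text
tcp [-0.1218 -0.0286] 0.0910400227644619 33.9
wrist 978 [142.   15.6] [0.014  0.0946]
wrist 822 [318.1  12.6] [ 0.016  -0.0284]
top 26 [330.5 183. ] [0.0153 0.0944]
scene 22 [319.6 159.8] [ 0.0156 -0.0273]
scene 22 [301.9 184. ] [0.0121 0.0939]
[[360.3, 206.3], [328.9, 215.9]]
[[360.3, 206.1], [329.0, 215.9]]
```

```bash
python3 -c "
from rig import env
print(env.close_job())"
```

```text
the job is handed in; nothing more can be done
None
```

I ran a shut fingertip along the rail from the ball-knob end over gaps one, two and three, then pushed the white pot into the third gap until it stopped at the back board. The fingers are clear, pot_b and the blue look-alikes show no movement in the camera checks, and I handed the job in at about 34 s of the 64 s; the hand-in returned no verdict.

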